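Power the drawer-switch check and click the roller lever

ROBOT

A 7-joint arm with a two-finger parallel gripper is mounted at the origin on the work surface. World frame = base frame: x ahead of the robot, y to its left, z up, the work surface at z = 0. Lengths are in m, angles in rad, forces in N, time in s.
With the tool pointing down it reaches from about 0.425 to 0.875 m from the base axis. Payload 4.7 kg.
Tool frame: the origin (TCP) lies on the centre line of the jaws, within the pads' length; the fingertips stand 19 mm ahead of it and the grasp point (between the pads) is the TCP (arm.tip_extent is the distance from the TCP to the fingertips, in m); z points along the fingers, y is the direction in which the jaws open and shut (so a half turn about z gives the same grasp; the last joint's range is limited). The gripper opens to 85 mm and grips with 20 to 120 N. Pads are 22 mm wide; open, the fingers measure 114 mm over their backs; the gripper's body (76 mm by 85 mm) begins 54 mm behind the grasp point. The pads swing forward as they close: fully open they stand 13 mm farther back than shut.
Start: joints at [1.115, 0.321, -0.07, 1.45, 0.023, 1.371, -0.057], TCP at [0.294, -0.58, 0.25] pointing down, gripper open.
Joint ranges: [-2.86, 2.86], [-0.3, 2.09], [-1.38, 1.24], [0.06, 2.45], [-1.56, 4.7], [0.09, 2.05], [-2.69, 2.69]. Speed limits (rad/s): [2.57, 2.57, 3.14, 3.14, 3.14, 3.14, 3.14].

INTERFACE

Orientations are given as a rotation vector (axis times angle).
In Python, from workcell import arm, viewer, nets gives the robot as it stands. The module is installed in compiled form; this text tells all that it offers.
- The arm moves only by the shell command python3 -m crank 'ROWS' [FORCE]. ROWS is JSON, a list of rows, each an object with "twist": the turn, a rotation vector about the tool's x, y, z as a fraction of full scale, a list of three; "linear": the shift along the tool's x, y, z as a fraction of full scale, a list of three; "jaw": the gripper's target within -1 to 1 (fully open at 1, half-way at 0, shut at -1). In form: [{"twist": [wx, wy, wz], "linear": [tx, ty, tz], "jaw": jaw}, ...]. A call has exactly 8 rows; each row is the pose to reach, as a shift and turn from the pose measured when the call began, along the tool's axes at that moment; what a row does not reach only later rows make up. Full scale, the value 1, is 1 m for a shift and 0.5 rad for a turn. A row lasts 1/12 s, in which the tool goes at most 41.7 mm and 7.16 degrees, less where a joint would pass 70% of its speed; a pose out of reach is approached as far as the arm can. A call with a number of a shift or a turn outside -1 to 1 is refused whole. A call with a gripper value outside its range is refused whole. The fingers move at their own pace and stop on an object; FORCE is the grip in N (left out, the last holds). Time passes only in rows, so rows that repeat a pose let the fingers close, or fill a call up. It gives the time, the measured TCP pose, the force and the opening at its end, in the units of the state.
- arm.read_state(): the state, without advancing time (a new reading comes with each control period).
- viewer.read_camera(name): name is "scene" or "top" or "wrist"; returns (picture, depth): 400x640x3 uint8, blue, green, red; 400x640 float32, m along the optical axis (not along the pixel's ray), 0 where there is no reading.
- viewer.camera_params(name): a dict with "fx", "fy", "cx", "cy" (pixels), "R" (3x3) and "t" (3): a world point X has camera coordinates R X + t; the wrist camera has in their place "mount" (4x4, takes a point from camera to tool coordinates, whose origin is the TCP and whose axes are the flange's). Camera axes: x right, y down, z forward; pixel columns grow to the right and rows downward; lengths in m; the calibration is good to about 2 mm. A picture is of the moment at which its call begins: read the wrist's pose just before it. camera_params takes no time and is no camera call.
- arm.job_done(): hands the job in, once; it reports no verdict.
Trained networks look in the newest picture that a camera, given by its name, has taken for a name from the list of things; names that differ only in an ending like _2 or _b are one class to them, and where a whole thing is asked for, a point or a joint stands for the part that bears it (a point fixed in the world has none). Each returns a list of dicts, best first, with "score" (0 to 1); they miss things now and then, are a little off and sometimes report something else, mostly with a low value. They report only what shows in the picture. A call takes as long as a camera call. They do not tell look-alikes from the thing itself.
- nets.look_for(thing, camera): "at" ([column, row] in pixels, amid what is visible of it).
- nets.spot_point(thing, camera): "at" ([column, row] in pixels: a listed point, or the origin of a listed thing).
The state is a dict: "time": time; "q": joint angles; "qd": joint speeds; "effort": joint torques, N m; "eef_pos": TCP position; "eef_rot": TCP orientation; "contact_force": force on the tool from outside, world axes, zero at the start; "wrist_torque": the same for the moment, N m; "opening": finger opening in m.
Only numpy, scipy, OpenCV 4.12 (cv2) and the standard library are available. Lean on these libraries where they do the work, as an engineer would, in place of code of your own. Each camera call takes 0.05 s, during which the arm holds its last target. There are 200 camera calls.

TASK

To check the drawer switch, take the battery pack out of the stainless drawer and slide it, nose first, under the lips of the battery shoe's rails until it is fully home and the spring catch in the deck pops up into its groove. Then, with the pack in place, press the roller of the lever switch down gently just until the switch clicks, hold it there for about a second without overtravelling it, and let go so that the lever springs back. Leave the bit case, the spray can, the tub and the steel cup where they are.

Things in the scene. Friction and masses are not known exactly. Their poses are not given: they have to be found in the camera images.
- pack_center (a point): Centre, 33 mm up, of the loose battery pack: black, 96 mm long, about 0.55 kg. Foot 76 mm wide, 8 mm high (flanges both sides); body above 60 mm wide (y): grasp here, 44 mm up. +x is the nose: front 30 mm is a step 44 mm high with 3 metal strips; the rest 66 mm high; grey tab on the tail. Starts upright, any heading. z up.
- pack_groove (a point): Middle of the groove across the pack's underside: 28 mm long (x), 8 mm deep, 20 mm from the pack's centre towards the nose. The shoe's catch pops up into it. Axes as pack_center.
- drawer: Fixed open stainless drawer lying like a tray on the bench left or right of the shoe, 200 x 240 x 50 mm (x, y, z), walls and floor 3 mm, bow handle on its -x face. Origin: centre of underside. The pack lies in its -y half, the bit case in its +y half (over 50 mm from the middle).
- shoe_home (a point): On the deck of the fixed battery shoe (grey block 240 x 116 mm, deck 40 mm above the bench): where the middle of the pack's underside is when fully home. The pack slides along this +x (away from the robot), nose to +x; an end stop meets the nose 2.5 mm beyond home. z up.
- shoe_rails (a point): Centre line of the shoe's two aluminium rails, on the deck, where they begin, 70 mm behind (-x of) shoe_home. From here on side walls 81 mm apart, flared open for 30 mm before; from 20 mm on, lips overhang to 67 mm apart, underside 10.5 mm and top 14.5 mm above the deck (keep fingers above). Axes as shoe_home.
- shoe_mouth (a point): Point on the shoe's deck 125 mm behind (-x of) shoe_home on the rails' centre line: set the pack down with the middle of its underside here, nose to +x, then slide it +x. Axes as shoe_home.
- catch (a joint): The shoe's spring catch (m): steel hump 24 mm long, 30 mm wide, 4 mm proud of the deck on its centre line, 20 mm beyond shoe_home. 0 = up. The pack pushes it down (0.004) over the last 40 mm of sliding; at home it pops up into the groove, back to 0. Sliding over it takes about 5 to 12 N.
- switch: Fixed stainless bracket (base 150 x 100 mm) with a black switch body between two upright cheek plates, 90 mm apart inside, 161 mm high, either side of the lever; on the other side of the shoe from the drawer. Open above. Origin: centre of underside; the lever points to its -x, towards the robot.
- roller_top (a point): Top of the white roller (24 mm diameter, 20 mm wide, axle along the switch's y) on the 90 mm lever arm; 148 mm above the bench when released, midway between the cheeks, 52 mm to -x of the switch's origin. Press straight down with shut fingers.
- lever (a joint): Switch lever angle (rad), 0 = released, grows as the roller goes down. Clicks at 0.14 (roller 12.5 mm down); overtravelled, spoiled, beyond 0.21 (18.5 mm down). Spring force on the roller about 1.3 N at the start, 5.3 N at the click, 7.3 N at the overtravel limit; it springs back when let go.
- case: Bystander: black plastic bit case in the drawer, a plain block 90 x 40 x 36 mm without flanges or groove. Origin: centre of the underside.
- spraycan: Bystander: spray can, 56 mm diameter, 165 mm high, standing close beside the switch bracket on its +y side. Origin: centre of the underside.
- tub: Bystander: round white screw tub, 72 mm diameter, 98 mm high, standing beyond the shoe's far end. Origin: centre of the underside.
- beaker: Bystander: steel drinking cup, 60 mm diameter at the rim, 100 mm high, standing close behind the shoe's mouth, between shoe and robot. Origin: centre of the underside.
There are look-alikes about, which are no part of the job. Leave any yellow look-alike of the switch alone.

How it is judged:
By the outcome, as a careful person would: the job done as asked, in the order asked, and still so for the second after the job is handed in, with the robot touching nothing.
It also fails if it takes over 64 s, if anything falls off the work surface, if the arm or the gripper's body presses on something with over 40 N, if the wrist force passes 120 N, or if a joint passes its speed limit or range.

## Working session

There is one attempt and no reset: what is moved stays moved. The work goes in short steps, Python scripts to look and compute and a shell command to move; the robot and the scene stay as the last step left them, time stands still between calls to the robot, and variables do not carry over. Pictures are saved under pics/ and viewed, about 8 in all and at most 12, crops included, and the job is handed in when it is done.

```bash
mkdir -p pics; cat > h.py <<'E'
import numpy as np, cv2
from scipy.spatial.transform import Rotation as R
from workcell import arm, viewer, nets
def cam(name):
    s=arm.read_state(); im,d=viewer.read_camera(name); p=viewer.camera_params(name)
    if 'mount' in p:
        T=np.eye(4);T[:3,:3]=R.from_rotvec(s['eef_rot']).as_matrix();T[:3,3]=s['eef_pos']
        M=T@np.array(p['mount'])
    else:
        M=np.eye(4);M[:3,:3]=np.array(p['R']).T;M[:3,3]=-M[:3,:3]@np.array(p['t'])
    return im,d,p,M
def ray(p,M,uv):
    return M[:3,:3]@np.array([(uv[0]-p['cx'])/p['fx'],(uv[1]-p['cy'])/p['fy'],1.]),M[:3,3]
def at_z(p,M,uv,z):
    r,o=ray(p,M,uv); return o+r*(z-o[2])/r[2]
def at_d(p,M,uv,d):
    r,o=ray(p,M,uv); return o+r*d[int(round(uv[1])),int(round(uv[0]))]
def cloud(d,p,M):
    v,u=np.indices(d.shape); c=np.stack([(u-p['cx'])/p['fx']*d,(v-p['cy'])/p['fy']*d,d],-1)
    P=c@M[:3,:3].T+M[:3,3]; P[d<=0]=np.nan; return P
def show():
    s=arm.read_state(); print('t',round(s['time'],2),'pos',np.round(s['eef_pos'],4),'F',np.round(s['contact_force'],1),'open',round(s['opening'],4)); print('Rm',np.round(R.from_rotvec(s['eef_rot']).as_matrix(),3).tolist())
def rel(target,yaw=None):
    "shift in tool axes to world target; turn to tool-down with tool y at heading yaw"
    s=arm.read_state(); Rm=R.from_rotvec(s['eef_rot']).as_matrix()
    print('lin',np.round(Rm.T@(np.array(target)-s['eef_pos']),4))
    if yaw is not None:
        y=np.array([np.cos(yaw),np.sin(yaw),0]);z=np.array([0,0,-1.]);x=np.cross(y,z)
        D=np.stack([x,y,z],1); print('twist(full-scale)',np.round(R.from_matrix(Rm.T@D).as_rotvec()/0.5,3))
E
python3 - <<'E'
from h import *
show()
for c in ('top','scene'):
    im,d,p,M=cam(c); cv2.imwrite(f'pics/{c}0.png',im); np.savez(f'{c}0.npz',d=d,M=M,im=im)
    print(c,M[:3,3].round(2))
    for n in ['pack_center','drawer','shoe_home','shoe_rails','shoe_mouth','switch','roller_top','case','spraycan','tub','beaker']:
        r=nets.spot_point(n,c)
        print(n,[(np.round(q['at']).tolist(),round(q['score'],2),at_d(p,M,q['at'],d).round(3).tolist()) for q in r[:3]])
E
```

```text
t 0.0 pos [ 0.2939 -0.5791  0.2492] F [-0.1  0.  -0.5] open 0.0852
Rm [[0.892, 0.453, -0.001], [0.453, -0.892, 0.002], [-0.0, -0.002, -1.0]]
top [0.28 0.03 1.27]
pack_center [([242.0, 209.0], 0.88, [0.485, 0.294, 0.07])]
drawer [([233.0, 213.0], 0.73, [0.473, 0.325, 0.069])]
shoe_home [([328.0, 166.0], 0.98, [0.632, 0.014, 0.037])]
shoe_rails [([335.0, 185.0], 0.8, [0.563, -0.008, 0.045]), ([360.0, 234.0], 0.48, [0.401, -0.088, 0.006]), ([340.0, 202.0], 0.29, [0.506, -0.023, 0.041])]
shoe_mouth [([338.0, 204.0], 0.72, [0.5, -0.015, 0.041])]
switch [([443.0, 269.0], 0.8, [0.281, -0.309, 0.16]), ([429.0, 206.0], 0.76, [0.493, -0.324, 0.009]), ([422.0, 152.0], 0.64, [0.683, -0.313, 0.004])]
roller_top [([443.0, 219.0], 0.74, [0.428, -0.324, 0.145]), ([454.0, 287.0], 0.61, [0.23, -0.338, 0.149]), ([429.0, 151.0], 0.58, [0.641, -0.299, 0.148])]
case [([205.0, 218.0], 0.72, [0.463, 0.422, 0.041])]
spraycan [([404.0, 194.0], 0.97, [0.517, -0.222, 0.1]), ([233.0, 212.0], 0.27, [0.476, 0.324, 0.071])]
tub [([315.0, 139.0], 0.64, [0.706, 0.053, 0.099])]
beaker [([360.0, 233.0], 0.73, [0.407, -
[... 242 characters left out ...]
 -0.308, 0.135])]
shoe_rails [([313.0, 236.0], 0.75, [0.559, -0.013, 0.04]), ([367.0, 184.0], 0.54, [0.501, 0.28, 0.048])]
shoe_mouth [([301.0, 230.0], 0.55, [0.518, -0.018, 0.04])]
switch [([192.0, 301.0], 0.9, [0.552, -0.364, 0.062]), ([143.0, 262.0], 0.63, [0.341, -0.378, 0.047]), ([251.0, 347.0], 0.6, [0.753, -0.353, 0.09])]
roller_top [([177.0, 237.0], 0.76, [0.44, -0.319, 0.148]), ([236.0, 278.0], 0.75, [0.643, -0.299, 0.149]), ([122.0, 205.0], 0.63, [0.229, -0.355, 0.151])]
case [([384.0, 176.0], 0.62, [0.466, 0.416, 0.005])]
spraycan [([240.0, 289.0], 0.57, [0.561, -0.25, 0.021])]
tub [([378.0, 269.0], 0.92, [0.755, 0.021, 0.03])]
beaker [([257.0, 235.0], 0.92, [0.425, -0.1, 0.018])]
```

```bash
python3 - <<'E'
import cv2
im=cv2.imread('pics/top0.png'); cv2.imwrite('pics/top0c.png',cv2.resize(im[100:320,160:500],None,fx=2.35,fy=2.35,interpolation=cv2.INTER_CUBIC))
E
```

```text
(no output)
```

View pics/top0c.png

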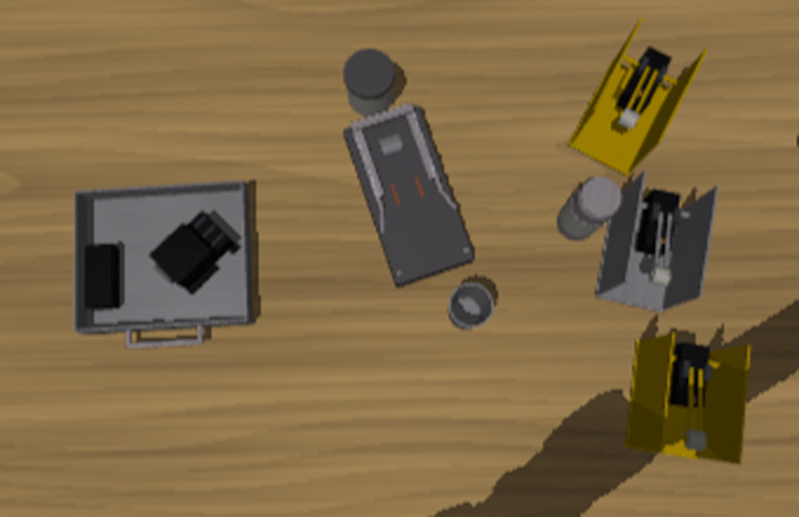

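View pics/scene0.png

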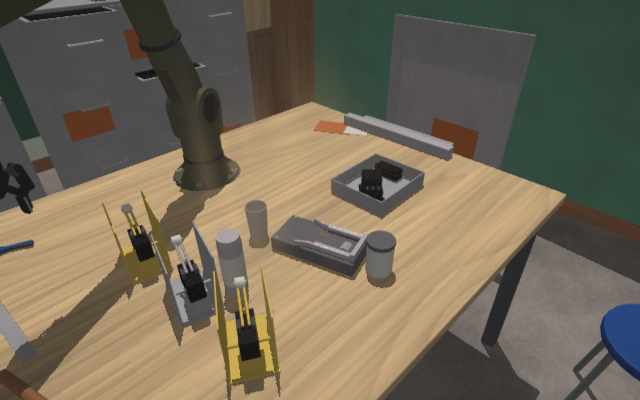

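The top view shows the drawer at left, with the pack inside (nose up-right, about crop 222,232), the shoe in the centre, and the stainless switch between two yellow look-alikes. Its roller is near crop (660,277). The scene view agrees. I'll move over the shoe mouth, take one close look, then go to the pack.

```bash
python3 -m crank '[{"twist":[0,0,0],"linear":[0.42,-0.38,-0.06],"jaw":1},{"twist":[0,0,0],"linear":[0.42,-0.38,-0.06],"jaw":1},{"twist":[0,0,0],"linear":[0.42,-0.38,-0.06],"jaw":1},{"twist":[0,0,0],"linear":[0.42,-0.38,-0.06],"jaw":1},{"twist":[0,0,0],"linear":[0.42,-0.38,-0.06],"jaw":1},{"twist":[0,0,0],"linear":[0.42,-0.38,-0.06],"jaw":1},{"twist":[0,0,0],"linear":[0.42,-0.38,-0.06],"jaw":1},{"twist":[0,0,0],"linear":[0.42,-0.38,-0.06],"jaw":1}]' 40
python3 - <<'E'
from h import *
show(); rel([0.5,-0.03,0.3],np.radians(-63+28.6*2)); rel([0.49,0.29,0.25],np.radians(-30))
E
```

```text
time: 1.87
eef_pos: [0.4131, -0.268, 0.2859]
eef_rot: [3.054, 0.731, 0.0]
contact_force: [1.5, 0.5, 0.2]
opening: 0.0856
t 1.87 pos [ 0.4131 -0.268   0.2859] F [1.5 0.5 0.2] open 0.0856
Rm [[0.892, 0.453, 0.001], [0.453, -0.892, -0.001], [0.0, 0.001, -1.0]]
lin [ 0.1852 -0.1729 -0.0142]
twist(full-scale) [ 2.e-03  1.e-03 -2.e+00]
lin [ 0.3212 -0.4628  0.0355]
twist(full-scale) [ 2.000e-03  1.000e-03 -1.155e+00]
```

```bash
python3 -m crank '[{"twist":[0,0,-1],"linear":[0.18,-0.17,-0.02],"jaw":1},{"twist":[0,0,-1],"linear":[0.18,-0.17,-0.02],"jaw":1},{"twist":[0,0,-1],"linear":[0.18,-0.17,-0.02],"jaw":1},{"twist":[0,0,-1],"linear":[0.18,-0.17,-0.02],"jaw":1},{"twist":[0,0,-1],"linear":[0.18,-0.17,-0.02],"jaw":1},{"twist":[0,0,-1],"linear":[0.18,-0.17,-0.02],"jaw":1},{"twist":[0,0,-1],"linear":[0.18,-0.17,-0.02],"jaw":1},{"twist":[0,0,-1],"linear":[0.18,-0.17,-0.02],"jaw":1}]'
python3 - <<'E'
from h import *
show(); im,d,p,M=cam('wrist'); cv2.imwrite('pics/w1.png',im); np.savez('w1.npz',d=d,M=M,im=im)
for n in ['shoe_home','shoe_rails','shoe_mouth','beaker']:
    r=nets.spot_point(n,'wrist'); print(n,[(np.round(q['at']).tolist(),round(q['score'],2),at_z(p,M,q['at'],.04).round(3).tolist()) for q in r[:2]])
rel([0.47,0.25,0.27],np.radians(45))
E
```

```text
time: 2.53
eef_pos: [0.4972, -0.0319, 0.3063]
eef_rot: [2.774, 1.472, 0.002]
contact_force: [-0.8, -1.1, -0.9]
opening: 0.0855
t 2.53 pos [ 0.4972 -0.0319  0.3063] F [-0.8 -1.1 -0.9] open 0.0855
Rm [[0.56, 0.828, 0.002], [0.828, -0.56, -0.001], [0.0, 0.002, -1.0]]
shoe_home [([390.0, 70.0], 0.97, [0.628, 0.012, 0.04])]
shoe_rails [([354.0, 120.0], 0.72, [0.562, -0.013, 0.04])]
shoe_mouth [([324.0, 149.0], 0.95, [0.51, -0.023, 0.04])]
beaker [([288.0, 210.0], 0.87, [0.421, -0.066, 0.04])]
lin [ 0.2211 -0.1846  0.0352]
twist(full-scale) [-0.     0.003 -2.78 ]
```

View pics/w1.png

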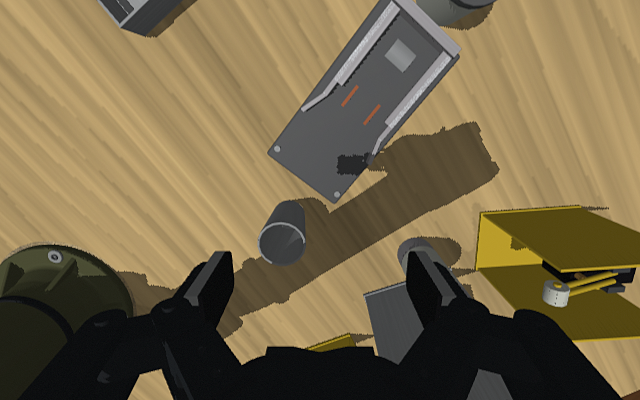

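The wrist picture shows the whole shoe: mouth edge at (270,155)–(335,200), rails running up-right, cup at (283,235). I'll fit the shoe's rectangle from the depth images.

```bash
python3 - <<'E'
from h import *
for f,c in (('w1','wrist'),('top0','top')):
    z=np.load(f+'.npz'); p=viewer.camera_params(c); P=cloud(z['d'],p,z['M'])
    m=(np.abs(P[...,0]-.6)<.2)&(np.abs(P[...,1])<.13)&(P[...,2]>.034)&(P[...,2]<.046)
    n,l,st,ce=cv2.connectedComponentsWithStats(m.astype('uint8')); k=1+np.argmax(st[1:,4])
    Q=P[l==k]; print(f,n,st[k],'z',np.median(Q[:,2]).round(4))
    r=cv2.minAreaRect((Q[:,:2]*1000).astype('float32')); print(r)
    # rails lips: z .05-.06
    m=(np.abs(P[...,0]-.62)<.15)&(np.abs(P[...,1])<.12)&(P[...,2]>.050)&(P[...,2]<.06); Q=P[m]; print('rails',len(Q))
    r2=cv2.minAreaRect((Q[:,:2]*1000).astype('float32')); print(r2)
    a=np.radians(14); 
    for s in (1,-1):
        n_=np.array([-np.sin(a),np.cos(a)]); t_=np.array([np.cos(a),np.sin(a)]); q=(Q[:,:2]-[.632,.014]); w=s*(q@n_)
        L=q[(w>.025)&(w<.05)&(np.abs(q@t_)<.05)]
        if len(L)>10: vx,vy,x0,y0=cv2.fitLine(L.astype('float32'),cv2.DIST_L2,0,.01,.01).ravel(); print(s,len(L),'ang',np.degrees(np.arctan(vy/vx)),'mid',(L.mean(0)+[.632,.014]).round(4), 'w',np.percentile(s*L@n_,[2,98]).round(4))
E
```

```text
w1 6 [  267     0   174   204 14219] z 0.0403
((571.04443359375, -4.448570251464844), (231.06930541992188, 116.19283294677734), 17.82253646850586)
rails 3014
((624.7378540039062, 13.204498291015625), (197.02694702148438, 110.34224700927734), 17.81001853942871)
1 1124 ang 16.217955 mid [0.6229 0.0537] w [0.0317 0.0486]
-1 1063 ang 18.084389 mid [ 0.6436 -0.0227] w [0.0299 0.0468]
top0 10 [ 306  150   56   72 1881] z 0.0406
((573.5938720703125, -1.4755172729492188), (239.24264526367188, 115.72048950195312), 18.068586349487305)
rails 335
((629.69189453125, 17.19080352783203), (206.60862731933594, 107.7688980102539), 18.285541534423828)
1 109 ang 14.234409 mid [0.622  0.0542] w [0.0285 0.0491]
-1 118 ang 17.936031 mid [ 0.6409 -0.0224] w [0.0292 0.0457]
```

```bash
python3 -m crank '[{"twist":[0,0,-1],"linear":[0.22,-0.18,0.03],"jaw":1},{"twist":[0,0,-1],"linear":[0.22,-0.18,0.03],"jaw":1},{"twist":[0,0,-1],"linear":[0.22,-0.18,0.03],"jaw":1},{"twist":[0,0,-1],"linear":[0.22,-0.18,0.03],"jaw":1},{"twist":[0,0,-1],"linear":[0.22,-0.18,0.03],"jaw":1},{"twist":[0,0,-1],"linear":[0.22,-0.18,0.03],"jaw":1},{"twist":[0,0,-1],"linear":[0.22,-0.18,0.03],"jaw":1},{"twist":[0,0,-1],"linear":[0.22,-0.18,0.03],"jaw":1}]'
python3 - <<'E'
from h import *
show(); im,d,p,M=cam('wrist'); cv2.imwrite('pics/w2.png',im); np.savez('w2.npz',d=d,M=M,im=im)
for n in ['pack_center','pack_groove','drawer','case']:
    r=nets.spot_point(n,'wrist'); print(n,[(np.round(q['at']).tolist(),round(q['score'],2),at_z(p,M,q['at'],.036).round(3).tolist()) for q in r[:2]])
P=cloud(d,p,M)
for lo,hi in ((.06,.078),(.04,.053)):
    m=(np.abs(P[...,0]-.49)<.085)&(np.abs(P[...,1]-.29)<.08)&(P[...,2]>lo)&(P[...,2]<hi)
    n,l,st,ce=cv2.connectedComponentsWithStats(m.astype('uint8'));
    for k in np.argsort(-st[1:,4])[:2]+1:
        Q=P[l==k]; print(lo,st[k],np.median(Q,0).round(4),cv2.minAreaRect((Q[:,:2]*1000).astype('float32')))
E
```

```text
time: 3.45
eef_pos: [0.4703, 0.2534, 0.2748]
eef_rot: [-2.322, -2.111, -0.002]
contact_force: [-0.6, 0.3, 0.0]
opening: 0.0853
t 3.45 pos [0.4703 0.2534 0.2748] F [-0.6  0.3  0. ] open 0.0853
Rm [[0.095, 0.995, -0.002], [0.995, -0.095, 0.003], [0.003, -0.002, -1.0]]
pack_center [([344.0, 125.0], 0.59, [0.502, 0.3, 0.036])]
pack_groove [([362.0, 346.0], 0.28, [0.506, -0.028, 0.036])]
drawer [([329.0, 85.0], 0.58, [0.489, 0.346, 0.036])]
case [([302.0, 7.0], 0.83, [0.467, 0.425, 0.036]), ([344.0, 121.0], 0.34, [0.502, 0.305, 0.036])]
0.06 [ 294   74   80   82 3627] [0.4892 0.3145 0.0692] ((487.8916320800781, 314.71295166015625), (59.9862060546875, 71.48626708984375), 44.593143463134766)
0.04 [ 340  116   51   53 1165] [0.5251 0.2782 0.0475] ((524.6362915039062, 277.43719482421875), (59.81698226928711, 27.04265022277832), 44.29134750366211)
0.04 [270 176 140  23 664] [0.4908 0.2279 0.0493] ((490.02099609375, 227.19287109375), (169.4561309814453, 3.9458835124969482), 2.404362678527832)
```

View pics/w2.png

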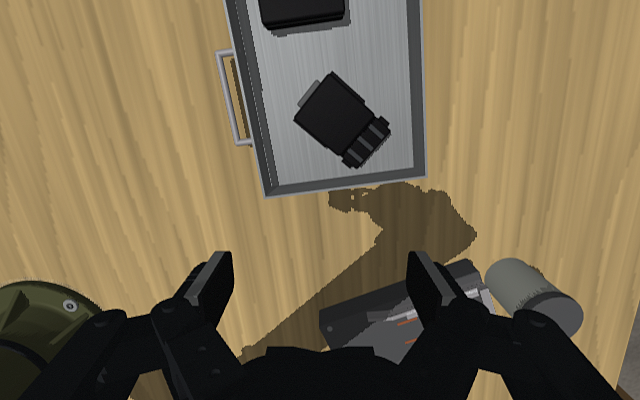

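The wrist view shows the pack's tall body at (333,112), nose strips at (365,145) and grey tab at (310,95), so it heads about -45.5° with its centre near (0.5005, 0.302). The shoe heads 17.9°, with home near (0.626, 0.014) and the mouth near (0.507, -0.024).

```bash
python3 -m crank '[{"twist":[0,0,-1],"linear":[0.051,0.025,0.10],"jaw":1},{"twist":[0,0,-1],"linear":[0.051,0.025,0.10],"jaw":1},{"twist":[0,0,-1],"linear":[0.051,0.025,0.10],"jaw":1},{"twist":[0,0,-1],"linear":[0.051,0.025,0.10],"jaw":1},{"twist":[0,0,-1],"linear":[0.051,0.025,0.10],"jaw":1},{"twist":[0,0,-1],"linear":[0.051,0.025,0.10],"jaw":1},{"twist":[0,0,-1],"linear":[0.051,0.025,0.10],"jaw":1},{"twist":[0,0,-1],"linear":[0.051,0.025,0.10],"jaw":1}]'
python3 -m crank '[{"twist":[0,0,-0.74],"linear":[0,0,0],"jaw":1},{"twist":[0,0,-0.74],"linear":[0,0,0],"jaw":1},{"twist":[0,0,-0.74],"linear":[0,0,0],"jaw":1},{"twist":[0,0,-0.74],"linear":[0,0,0],"jaw":1},{"twist":[0,0,-0.74],"linear":[0,0,0],"jaw":1},{"twist":[0,0,-0.74],"linear":[0,0,0],"jaw":1},{"twist":[0,0,-0.74],"linear":[0,0,0],"jaw":1},{"twist":[0,0,-0.74],"linear":[0,0,0],"jaw":1}]'
python3 - <<'E'
from h import *
show(); rel([.5005,.302,.047],np.radians(44.5))
im,d,p,M=cam('wrist'); P=cloud(d,p,M)
for lo,hi in ((.06,.078),(.04,.053)):
    m=(np.abs(P[...,0]-.49)<.075)&(np.abs(P[...,1]-.30)<.06)&(P[...,2]>lo)&(P[...,2]<hi)
    n,l,st,ce=cv2.connectedComponentsWithStats(m.astype('uint8'))
    for k in np.argsort(-st[1:,4])[:1]+1:
        Q=P[l==k]; print(lo,st[k],np.median(Q,0).round(4),cv2.minAreaRect((Q[:,:2]*1000).astype('float32')))
E
```

```text
time: 4.37
eef_pos: [0.5055, 0.291, 0.1764]
eef_rot: [1.75, 2.605, -0.001]
contact_force: [0.2, -0.3, 0.4]
opening: 0.0857
time: 5.03
eef_pos: [0.5055, 0.291, 0.1765]
eef_rot: [1.243, 2.881, -0.002]
contact_force: [1.0, 0.4, -0.2]
opening: 0.0853
t 5.03 pos [0.5055 0.291  0.1765] F [ 1.   0.4 -0.2] open 0.0853
Rm [[-0.686, 0.727, 0.003], [0.727, 0.686, -0.003], [-0.004, 0.0, -1.0]]
lin [0.012  0.0038 0.1295]
twist(full-scale) [ 0.001  0.008 -0.041]
0.06 [ 286  117   78   90 6359] [0.4878 0.3154 0.0691] ((488.352783203125, 314.90264892578125), (60.15721130371094, 71.5657730102539), 44.269996643066406)
0.04 [ 293  206   66   24 1479] [0.526  0.2766 0.0473] ((526.0730590820312, 276.4589538574219), (59.961875915527344, 23.036460876464844), 44.814945220947266)
```

```bash
python3 -m crank '[{"twist":[0,0,-0.04],"linear":[0.012,0.004,0.03],"jaw":1},{"twist":[0,0,-0.04],"linear":[0.012,0.004,0.05],"jaw":1},{"twist":[0,0,-0.04],"linear":[0.012,0.004,0.075],"jaw":1},{"twist":[0,0,-0.04],"linear":[0.012,0.004,0.10],"jaw":1},{"twist":[0,0,-0.04],"linear":[0.012,0.004,0.12],"jaw":1},{"twist":[0,0,-0.04],"linear":[0.012,0.004,0.128],"jaw":1},{"twist":[0,0,-0.04],"linear":[0.012,0.004,0.128],"jaw":1},{"twist":[0,0,-0.04],"linear":[0.012,0.004,0.128],"jaw":1}]'
python3 -m crank '[{"twist":[0,0,0],"linear":[0,0,0],"jaw":-0.4},{"twist":[0,0,0],"linear":[0,0,0],"jaw":-0.4},{"twist":[0,0,0],"linear":[0,0,0],"jaw":-0.4},{"twist":[0,0,0],"linear":[0,0,0],"jaw":-0.4},{"twist":[0,0,0],"linear":[0,0,0],"jaw":-0.4},{"twist":[0,0,0],"linear":[0,0,0],"jaw":-0.4},{"twist":[0,0,0],"linear":[0,0,0],"jaw":-0.4},{"twist":[0,0,0],"linear":[0,0,0],"jaw":-0.4}]' 60
python3 - <<'E'
from h import *
show()
E
```

```text
time: 5.75
eef_pos: [0.5007, 0.3026, 0.0489]
eef_rot: [1.214, 2.894, -0.001]
contact_force: [0.3, 0.0, 0.2]
opening: 0.0858
time: 6.42
eef_pos: [0.5016, 0.3031, 0.0508]
eef_rot: [1.213, 2.892, 0.001]
contact_force: [-0.7, -0.8, 5.4]
opening: 0.0595
t 6.42 pos [0.5016 0.3031 0.0508] F [-0.7 -0.8  5.4] open 0.0595
Rm [[-0.701, 0.714, 0.005], [0.714, 0.701, -0.002], [-0.005, 0.003, -1.0]]
```

```bash
python3 -m crank '[{"twist":[0,0,0],"linear":[0,0,-0.02],"jaw":-0.4},{"twist":[0,0,0],"linear":[0,0,-0.05],"jaw":-0.4},{"twist":[0,0,0],"linear":[0,0,-0.08],"jaw":-0.4},{"twist":[0,0,0],"linear":[0,0,-0.11],"jaw":-0.4},{"twist":[0,0,0],"linear":[0,0,-0.13],"jaw":-0.4},{"twist":[0,0,0],"linear":[0,0,-0.13],"jaw":-0.4},{"twist":[0,0,0],"linear":[0,0,-0.13],"jaw":-0.4},{"twist":[0,0,0],"linear":[0,0,-0.13],"jaw":-0.4}]' 
python3 - <<'E'
from h import *
show(); rel([.507,-.024,.17],np.radians(107.9))
E
```

```text
time: 7.08
eef_pos: [0.5, 0.3021, 0.1788]
eef_rot: [1.214, 2.893, -0.003]
contact_force: [0.3, -0.9, -5.8]
opening: 0.0595
t 7.08 pos [0.5    0.3021 0.1788] F [ 0.3 -0.9 -5.8] open 0.0595
Rm [[-0.7, 0.714, 0.003], [0.714, 0.7, -0.004], [-0.005, -0.0, -1.0]]
lin [-0.2376 -0.2235  0.01  ]
twist(full-scale) [-0.006  0.008 -2.214]
```

```bash
python3 -m crank '[{"twist":[0,0,-0.1],"linear":[-0.02,-0.02,0],"jaw":-0.4},{"twist":[0,0,-0.25],"linear":[-0.045,-0.04,0],"jaw":-0.4},{"twist":[0,0,-0.4],"linear":[-0.07,-0.065,0],"jaw":-0.4},{"twist":[0,0,-0.55],"linear":[-0.095,-0.09,0],"jaw":-0.4},{"twist":[0,0,-0.7],"linear":[-0.12,-0.11,0],"jaw":-0.4},{"twist":[0,0,-0.85],"linear":[-0.14,-0.13,0],"jaw":-0.4},{"twist":[0,0,-1],"linear":[-0.16,-0.15,0],"jaw":-0.4},{"twist":[0,0,-1],"linear":[-0.17,-0.16,0],"jaw":-0.4}]' 
python3 - <<'E'
from h import *
show(); rel([.507,-.024,.17],np.radians(107.9))
E
```

```text
time: 7.75
eef_pos: [0.5034, 0.0635, 0.1771]
eef_rot: [-0.464, -3.106, 0.01]
contact_force: [-0.0, -0.5, -4.5]
opening: 0.0592
t 7.75 pos [0.5034 0.0635 0.1771] F [-0.  -0.5 -4.5] open 0.0592
Rm [[-0.956, 0.292, -0.002], [0.292, 0.956, -0.006], [-0.0, -0.006, -1.0]]
lin [-0.029  -0.0825  0.0076]
twist(full-scale) [-0.012 -0.003 -1.218]
```

```bash
python3 -m crank '[{"twist":[0,0,-0.15],"linear":[-0.005,-0.015,0],"jaw":-0.4},{"twist":[0,0,-0.3],"linear":[-0.01,-0.03,0],"jaw":-0.4},{"twist":[0,0,-0.45],"linear":[-0.015,-0.045,0],"jaw":-0.4},{"twist":[0,0,-0.6],"linear":[-0.02,-0.06,0],"jaw":-0.4},{"twist":[0,0,-0.75],"linear":[-0.025,-0.075,0],"jaw":-0.4},{"twist":[0,0,-0.9],"linear":[-0.029,-0.08,0],"jaw":-0.4},{"twist":[0,0,-1],"linear":[-0.029,-0.082,0],"jaw":-0.4},{"twist":[0,0,-1],"linear":[-0.029,-0.082,0],"jaw":-0.4}]' 
python3 - <<'E'
from h import *
show(); rel([.507,-.024,.17],np.radians(107.9))
E
```

```text
time: 8.42
eef_pos: [0.5056, -0.0246, 0.1755]
eef_rot: [0.317, -3.12, 0.007]
contact_force: [0.4, -0.1, -5.2]
opening: 0.0595
t 8.42 pos [ 0.5056 -0.0246  0.1755] F [ 0.4 -0.1 -5.2] open 0.0595
Rm [[-0.979, -0.201, -0.005], [-0.201, 0.98, -0.005], [0.006, -0.004, -1.0]]
lin [-0.0015  0.0003  0.0054]
twist(full-scale) [-0.007 -0.013 -0.219]
```

```bash
python3 -m crank '[{"twist":[-0.007,-0.013,-0.1],"linear":[-0.001,0,0.02],"jaw":-0.4},{"twist":[-0.007,-0.013,-0.22],"linear":[-0.001,0,0.04],"jaw":-0.4},{"twist":[-0.007,-0.013,-0.22],"linear":[-0.001,0,0.05],"jaw":-0.4},{"twist":[-0.007,-0.013,-0.22],"linear":[-0.001,0,0.06],"jaw":-0.4},{"twist":[-0.007,-0.013,-0.22],"linear":[-0.001,0,0.065],"jaw":-0.4},{"twist":[-0.007,-0.013,-0.22],"linear":[-0.001,0,0.065],"jaw":-0.4},{"twist":[-0.007,-0.013,-0.22],"linear":[-0.001,0,0.065],"jaw":-0.4},{"twist":[-0.007,-0.013,-0.22],"linear":[-0.001,0,0.065],"jaw":-0.4}]' 
python3 - <<'E'
from h import *
show(); rel([.507,-.024,.092],np.radians(107.9)); s=arm.read_state()['eef_pos']
V=[]
for c in ('wrist','top','scene'):
    im,d,p,M=cam(c); P=cloud(d,p,M); np.savez(c+'3.npz',d=d,M=M,im=im)
    V.append(im)
    m=(np.hypot(P[...,0]-s[0],P[...,1]-s[1])<.07)&(P[...,2]>s[2]+.016)&(P[...,2]<s[2]+.03)
    n,l,st,ce=cv2.connectedComponentsWithStats(m.astype('uint8'))
    for k in np.argsort(-st[1:,4])[:2]+1:
        Q=P[l==k]; print(c,st[k],np.median(Q,0).round(4),cv2.minAreaRect((Q[:,:2]*1000).astype('float32')))
cv2.imwrite('pics/c3.png',np.hstack([cv2.resize(V[0],(400,250)),cv2.resize(V[1][110:260,240:480],(400,250))]))
E
```

```text
time: 9.08
eef_pos: [0.507, -0.0244, 0.1113]
eef_rot: [-0.489, 3.102, -0.0]
contact_force: [-0.2, -0.6, -4.6]
opening: 0.0595
t 9.08 pos [ 0.507  -0.0244  0.1113] F [-0.2 -0.6 -4.6] open 0.0595
Rm [[-0.952, -0.307, 0.002], [-0.307, 0.952, 0.0], [-0.002, -0.0, -1.0]]
lin [-0.0001  0.0004  0.0193]
twist(full-scale) [-0.001  0.003  0.   ]
wrist [  202   186   236   145 22577] [ 0.4889 -0.0302  0.1297] ((492.1637268066406, -29.078304290771484), (65.85530853271484, 86.35145568847656), 17.770214080810547)
wrist [440 298  22   6  61] [0.4853 0.0188 0.1405] ((484.8782043457031, 19.830265045166016), (1.6415730714797974, 7.896745204925537), 11.463654518127441)
top [334 204   7  11  41] [ 0.4677 -0.0102  0.1301] ((468.2453308105469, -10.846397399902344), (32.903961181640625, 11.785736083984375), 17.160545349121094)
top [328 203   1   1   1] [0.485  0.0172 0.1409] ((484.9972229003906, 17.20058250427246), (0.0, 0.0), 0.0)
scene [284 192  22  21 175] [ 0.5133 -0.0166  0.1309] ((513.982666015625, -27.962657928466797), (30.21266746520996, 80.94689178466797), 22.937108993530273)
scene [274 202   4   4   9] [ 0.4761 -0.0643  0.1303] ((475.1659240722656, -64.12222290039062), (6.622765064239502, 12.556126594543457), 62.030494689941406)
```

View pics/c3.png

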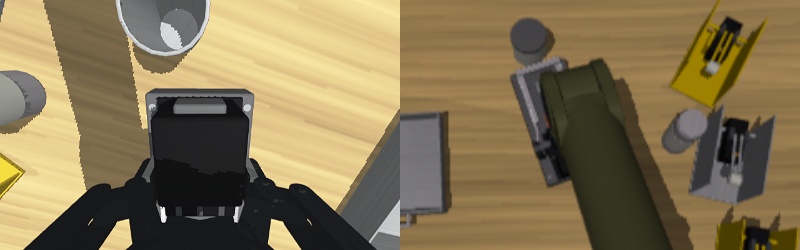

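The left view shows the pack squarely aligned above the shoe's mouth, with the deck edges visible on both sides and the cup clear at top. In the top view the arm hides the pack. I'll check the side offset from the wrist depth.

```bash
python3 - <<'E'
from h import *
z=np.load('wrist3.npz'); p=viewer.camera_params('wrist'); P=cloud(z['d'],p,z['M'])
a=np.radians(17.9); t=np.array([np.cos(a),np.sin(a)]); n=np.array([-t[1],t[0]])
s=np.array(arm.read_state()['eef_pos'])[:2]; T=P[...,:2]@t-s@t; N=P[...,:2]@n-s@n; Z=P[...,2]
print('tcp t,n',s@t,s@n)
def sides(name,m):
    print(name,m.sum(),'T',np.nanpercentile(T[m],[1,99]).round(4),'N',np.nanpercentile(N[m],[1,99]).round(4))
near=(abs(N)<.1)&(abs(T)<.13)
deck=near&(abs(Z-.04)<.004)
sides('deck',deck)
for lo in (-.06,-.055,-.05,-.045,-.04,-.03,-.02):
    m=deck&(T>lo)&(T<lo+.005)
    if m.sum()>5: sides(f'deck {lo}',m)
top=near&(abs(Z-.1297)<.004)&(T<.02)&(abs(N)<.04); sides('packtop',top)
m=top&(T<-.045);sides('tail',m)
m=near&(abs(Z-.105)<.006)&(T<-.02); sides('tab?',m)
E
```

```text
tcp t,n 0.47469163619590204 -0.1793025478092394
deck 3608 T [-0.1288  0.1174] N [-0.0572  0.0572]
deck -0.05 762 T [-0.0476 -0.045 ] N [-0.0552  0.0555]
deck -0.045 635 T [-0.045  -0.0402] N [-0.0565  0.0567]
deck -0.04 269 T [-0.0398 -0.0351] N [-0.0571  0.0571]
deck -0.03 215 T [-0.03   -0.0251] N [-0.0575  0.0575]
deck -0.02 71 T [-0.0199 -0.0152] N [-0.0577  0.0578]
packtop 22037 T [-0.0476  0.0157] N [-0.0296  0.0302]
tail 1589 T [-0.0481 -0.045 ] N [-0.0279  0.0285]
tab? 2317 T [-0.1152 -0.0475] N [-0.0518  0.027 ]
```

```bash
python3 -m crank '[{"twist":[0,0,0],"linear":[0,0,0.006],"jaw":-0.4},{"twist":[0,0,0],"linear":[0,0,0.012],"jaw":-0.4},{"twist":[0,0,0],"linear":[0,0,0.017],"jaw":-0.4},{"twist":[0,0,0],"linear":[0,0,0.02],"jaw":-0.4},{"twist":[0,0,0],"linear":[0,0,0.022],"jaw":-0.4},{"twist":[0,0,0],"linear":[0,0,0.023],"jaw":-0.4},{"twist":[0,0,0],"linear":[0,0,0.023],"jaw":-0.4},{"twist":[0,0,0],"linear":[0,0,0.023],"jaw":-0.4}]' 
python3 -c "
from h import *
show()"
```

```text
time: 9.9
eef_pos: [0.5071, -0.0246, 0.0883]
eef_rot: [-0.489, 3.101, -0.001]
contact_force: [-0.3, 0.8, -5.0]
opening: 0.0593
t 9.9 pos [ 0.5071 -0.0246  0.0883] F [-0.3  0.8 -5. ] open 0.0593
Rm [[-0.952, -0.308, 0.002], [-0.308, 0.952, -0.0], [-0.002, -0.001, -1.0]]
```

Still hanging free (-5 N); lower until the deck takes the weight.

```bash
python3 -m crank '[{"twist":[0,0,0],"linear":[0,0,0.0005],"jaw":-0.4},{"twist":[0,0,0],"linear":[0,0,0.001],"jaw":-0.4},{"twist":[0,0,0],"linear":[0,0,0.0015],"jaw":-0.4},{"twist":[0,0,0],"linear":[0,0,0.002],"jaw":-0.4},{"twist":[0,0,0],"linear":[0,0,0.002],"jaw":-0.4},{"twist":[0,0,0],"linear":[0,0,0.002],"jaw":-0.4},{"twist":[0,0,0],"linear":[0,0,0.002],"jaw":-0.4},{"twist":[0,0,0],"linear":[0,0,0.002],"jaw":-0.4}]' 
python3 -c "
from h import *
show()"
```

```text
time: 10.57
eef_pos: [0.5074, -0.0247, 0.0878]
eef_rot: [-0.489, 3.102, -0.002]
contact_force: [-7.1, -1.8, 11.5]
opening: 0.0594
t 10.57 pos [ 0.5074 -0.0247  0.0878] F [-7.1 -1.8 11.5] open 0.0594
Rm [[-0.952, -0.307, 0.002], [-0.307, 0.952, -0.001], [-0.001, -0.002, -1.0]]
```

```bash
python3 -m crank '[{"twist":[0,0,0],"linear":[-0.004,0,-0.0005],"jaw":-0.4},{"twist":[0,0,0],"linear":[-0.01,0,-0.0005],"jaw":-0.4},{"twist":[0,0,0],"linear":[-0.018,0,-0.0005],"jaw":-0.4},{"twist":[0,0,0],"linear":[-0.026,0,-0.0005],"jaw":-0.4},{"twist":[0,0,0],"linear":[-0.034,0,-0.0005],"jaw":-0.4},{"twist":[0,0,0],"linear":[-0.042,0,-0.0005],"jaw":-0.4},{"twist":[0,0,0],"linear":[-0.048,0,-0.0005],"jaw":-0.4},{"twist":[0,0,0],"linear":[-0.05,0,-0.0005],"jaw":-0.4}]' 
python3 -c "
from h import *
show(); rel([.626,.0141,.088],np.radians(107.9))"
```

```text
time: 11.23
eef_pos: [0.5562, -0.0084, 0.0882]
eef_rot: [-0.49, 3.101, -0.001]
contact_force: [-0.1, 0.2, -5.5]
opening: 0.0592
t 11.23 pos [ 0.5562 -0.0084  0.0882] F [-0.1  0.2 -5.5] open 0.0592
Rm [[-0.951, -0.308, 0.003], [-0.308, 0.951, 0.0], [-0.002, -0.001, -1.0]]
lin [-0.0733 -0.0001  0.0004]
twist(full-scale) [-0.001  0.005  0.002]
```

```bash
python3 -m crank '[{"twist":[0,0,0],"linear":[-0.004,0,0],"jaw":-0.4},{"twist":[0,0,0],"linear":[-0.009,0,0],"jaw":-0.4},{"twist":[0,0,0],"linear":[-0.014,0,0],"jaw":-0.4},{"twist":[0,0,0],"linear":[-0.019,0,0],"jaw":-0.4},{"twist":[0,0,0],"linear":[-0.024,0,0],"jaw":-0.4},{"twist":[0,0,0],"linear":[-0.028,0,0],"jaw":-0.4},{"twist":[0,0,0],"linear":[-0.032,0,0],"jaw":-0.4},{"twist":[0,0,0],"linear":[-0.034,0,0],"jaw":-0.4}]' 
python3 -c "
from h import *
show(); rel([.626,.0141,.088],np.radians(107.9))"
```

```text
time: 11.9
eef_pos: [0.5892, 0.0024, 0.0884]
eef_rot: [-0.49, 3.1, 0.0]
contact_force: [0.6, -0.0, -5.5]
opening: 0.0592
t 11.9 pos [0.5892 0.0024 0.0884] F [ 0.6 -0.  -5.5] open 0.0592
Rm [[-0.951, -0.308, 0.003], [-0.308, 0.951, 0.0], [-0.003, -0.0, -1.0]]
lin [-0.0386 -0.0002  0.0005]
twist(full-scale) [-0.001  0.006  0.002]
```

```bash
python3 -m crank '[{"twist":[0,0,0],"linear":[-0.004,0,0.0005],"jaw":-0.4},{"twist":[0,0,0],"linear":[-0.008,0,0.0005],"jaw":-0.4},{"twist":[0,0,0],"linear":[-0.012,0,0.0005],"jaw":-0.4},{"twist":[0,0,0],"linear":[-0.016,0,0.0005],"jaw":-0.4},{"twist":[0,0,0],"linear":[-0.020,0,0.0005],"jaw":-0.4},{"twist":[0,0,0],"linear":[-0.024,0,0.0005],"jaw":-0.4},{"twist":[0,0,0],"linear":[-0.027,0,0.0005],"jaw":-0.4},{"twist":[0,0,0],"linear":[-0.03,0,0.0005],"jaw":-0.4}]' 
python3 -c "
from h import *
show(); rel([.626,.0141,.088],np.radians(107.9))"
```

```text
time: 12.57
eef_pos: [0.6181, 0.0118, 0.0879]
eef_rot: [-0.49, 3.1, 0.0]
contact_force: [-1.4, 0.2, -2.5]
opening: 0.0593
t 12.57 pos [0.6181 0.0118 0.0879] F [-1.4  0.2 -2.5] open 0.0593
Rm [[-0.951, -0.308, 0.003], [-0.308, 0.951, 0.001], [-0.003, -0.0, -1.0]]
lin [-0.0082 -0.0002 -0.0001]
twist(full-scale) [-0.001  0.006  0.002]
```

```bash
python3 -m crank '[{"twist":[0,0,0],"linear":[-0.002,0,0.0002],"jaw":-0.4},{"twist":[0,0,0],"linear":[-0.004,0,0.0002],"jaw":-0.4},{"twist":[0,0,0],"linear":[-0.006,0,0.0002],"jaw":-0.4},{"twist":[0,0,0],"linear":[-0.008,0,0.0002],"jaw":-0.4},{"twist":[0,0,0],"linear":[-0.0085,0,0.0002],"jaw":-0.4},{"twist":[0,0,0],"linear":[-0.0085,0,0.0002],"jaw":-0.4},{"twist":[0,0,0],"linear":[-0.0085,0,0.0002],"jaw":-0.4},{"twist":[0,0,0],"linear":[-0.0085,0,0.0002],"jaw":-0.4}]' 
python3 -c "
from h import *
show(); rel([.626,.0141,.088],np.radians(107.9))"
python3 -m crank '[{"twist":[0,0,0],"linear":[-0.0005,0,0],"jaw":-0.4},{"twist":[0,0,0],"linear":[-0.001,0,0],"jaw":-0.4},{"twist":[0,0,0],"linear":[-0.0015,0,0],"jaw":-0.4},{"twist":[0,0,0],"linear":[-0.0015,0,0],"jaw":-0.4},{"twist":[0,0,0],"linear":[-0.0015,0,0],"jaw":-0.4},{"twist":[0,0,0],"linear":[-0.0015,0,0],"jaw":-0.4},{"twist":[0,0,0],"linear":[-0.0015,0,0],"jaw":-0.4},{"twist":[0,0,0],"linear":[-0.0015,0,0],"jaw":-0.4}]' 
python3 -c "
from h import *
show(); rel([.626,.0141,.088],np.radians(107.9))"
```

```text
time: 13.23
eef_pos: [0.6263, 0.0144, 0.0879]
eef_rot: [-0.49, 3.1, 0.0]
contact_force: [-2.1, -1.2, -2.4]
opening: 0.0595
t 13.23 pos [0.6263 0.0144 0.0879] F [-2.1 -1.2 -2.4] open 0.0595
Rm [[-0.951, -0.308, 0.003], [-0.308, 0.951, 0.001], [-0.003, -0.0, -1.0]]
lin [ 0.0004 -0.0002 -0.0001]
twist(full-scale) [-0.001  0.007  0.002]
time: 13.9
eef_pos: [0.6276, 0.0148, 0.0879]
eef_rot: [-0.489, 3.1, 0.0]
contact_force: [-4.0, -0.7, 1.1]
opening: 0.0594
t 13.9 pos [0.6276 0.0148 0.0879] F [-4.  -0.7  1.1] open 0.0594
Rm [[-0.951, -0.308, 0.003], [-0.308, 0.951, 0.001], [-0.003, -0.0, -1.0]]
lin [ 0.0018 -0.0002 -0.0001]
twist(full-scale) [-0.001  0.006  0.002]
```

```bash
python3 -m crank '[{"twist":[0,0,0],"linear":[-0.0005,0,0],"jaw":-0.4},{"twist":[0,0,0],"linear":[-0.001,0,0],"jaw":-0.4},{"twist":[0,0,0],"linear":[-0.0015,0,0],"jaw":-0.4},{"twist":[0,0,0],"linear":[-0.0015,0,0],"jaw":-0.4},{"twist":[0,0,0],"linear":[-0.0015,0,0],"jaw":-0.4},{"twist":[0,0,0],"linear":[-0.0015,0,0],"jaw":-0.4},{"twist":[0,0,0],"linear":[-0.0015,0,0],"jaw":-0.4},{"twist":[0,0,0],"linear":[-0.0015,0,0],"jaw":-0.4}]' 
python3 -m crank '[{"twist":[0,0,0],"linear":[-0.0005,0,0],"jaw":-0.4},{"twist":[0,0,0],"linear":[-0.001,0,0],"jaw":-0.4},{"twist":[0,0,0],"linear":[-0.0015,0,0],"jaw":-0.4},{"twist":[0,0,0],"linear":[-0.0015,0,0],"jaw":-0.4},{"twist":[0,0,0],"linear":[-0.0015,0,0],"jaw":-0.4},{"twist":[0,0,0],"linear":[-0.0015,0,0],"jaw":-0.4},{"twist":[0,0,0],"linear":[-0.0015,0,0],"jaw":-0.4},{"twist":[0,0,0],"linear":[-0.0015,0,0],"jaw":-0.4}]'
```

```text
time: 14.57
eef_pos: [0.6292, 0.0153, 0.0878]
eef_rot: [-0.489, 3.1, 0.0]
contact_force: [-0.8, -1.5, 0.3]
opening: 0.0591
time: 15.23
eef_pos: [0.6304, 0.0157, 0.0879]
eef_rot: [-0.489, 3.1, -0.0]
contact_force: [-4.5, -1.9, 3.0]
opening: 0.0594
```

```bash
python3 -m crank '[{"twist":[0,0,0],"linear":[-0.0005,0,0],"jaw":-0.4},{"twist":[0,0,0],"linear":[-0.001,0,0],"jaw":-0.4},{"twist":[0,0,0],"linear":[-0.0015,0,0],"jaw":-0.4},{"twist":[0,0,0],"linear":[-0.0015,0,0],"jaw":-0.4},{"twist":[0,0,0],"linear":[-0.0015,0,0],"jaw":-0.4},{"twist":[0,0,0],"linear":[-0.0015,0,0],"jaw":-0.4},{"twist":[0,0,0],"linear":[-0.0015,0,0],"jaw":-0.4},{"twist":[0,0,0],"linear":[-0.0015,0,0],"jaw":-0.4}]' 
python3 - <<'E'
from h import *
im,d,p,M=cam('top');np.savez('top4.npz',d=d,M=M,im=im); im2,d2,p2,M2=cam('scene');np.savez('scene4.npz',d=d2,M=M2,im=im2)
cv2.imwrite('pics/c4.png',np.hstack([cv2.resize(im[110:235,260:400],(392,350),interpolation=2),cv2.resize(im2[190:290,260:372],(392,350),interpolation=2)]))
E
```

```text
time: 15.9
eef_pos: [0.6306, 0.0157, 0.088]
eef_rot: [0.489, -3.103, 0.001]
contact_force: [-7.7, -3.3, 5.9]
opening: 0.0593
```

View pics/c4.png

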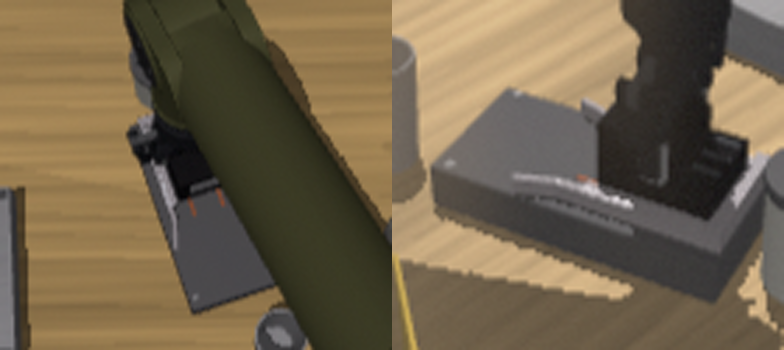

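Forward motion stopped with the force rising, so the nose is at the end stop (along-axis 0.6049). The low-force spot near 0.603 matches the catch being up. I'll back off about 2.3 mm and check.

```bash
python3 -m crank '[{"twist":[0,0,0],"linear":[0.001,0,0],"jaw":-0.4},{"twist":[0,0,0],"linear":[0.0018,0,0],"jaw":-0.4},{"twist":[0,0,0],"linear":[0.0023,0,0],"jaw":-0.4},{"twist":[0,0,0],"linear":[0.0023,0,0],"jaw":-0.4},{"twist":[0,0,0],"linear":[0.0023,0,0],"jaw":-0.4},{"twist":[0,0,0],"linear":[0.0023,0,0],"jaw":-0.4},{"twist":[0,0,0],"linear":[0.0023,0,0],"jaw":-0.4},{"twist":[0,0,0],"linear":[0.0023,0,0],"jaw":-0.4}]'
python3 -m crank '[{"twist":[0,0,0],"linear":[0,0,0],"jaw":0.1},{"twist":[0,0,0],"linear":[0,0,0],"jaw":0.5},{"twist":[0,0,0],"linear":[0,0,0],"jaw":0.8},{"twist":[0,0,0],"linear":[0,0,0],"jaw":0.9},{"twist":[0,0,0],"linear":[0,0,0],"jaw":0.9},{"twist":[0,0,0],"linear":[0,0,0],"jaw":0.9},{"twist":[0,0,0],"linear":[0,0,0],"jaw":0.9},{"twist":[0,0,0],"linear":[0,0,0],"jaw":0.9}]'
```

```text
time: 16.67
eef_pos: [0.6285, 0.0152, 0.088]
eef_rot: [-0.49, 3.103, -0.001]
contact_force: [1.6, 0.2, -2.3]
opening: 0.0593
time: 17.33
eef_pos: [0.6285, 0.0152, 0.0881]
eef_rot: [-0.49, 3.103, -0.001]
contact_force: [-0.7, -0.4, -0.2]
opening: 0.0807
```

```bash
python3 -m crank '[{"twist":[0,0,0],"linear":[0,0,-0.03],"jaw":1},{"twist":[0,0,0],"linear":[0,0,-0.07],"jaw":1},{"twist":[0,0,0],"linear":[0,0,-0.11],"jaw":1},{"twist":[0,0,0],"linear":[0,0,-0.15],"jaw":1},{"twist":[0,0,0],"linear":[0,0,-0.18],"jaw":1},{"twist":[0,0,0],"linear":[0.03,0,-0.2],"jaw":1},{"twist":[0,0,0],"linear":[0.06,0,-0.2],"jaw":1},{"twist":[0,0,0],"linear":[0.06,0,-0.2],"jaw":1}]'
python3 - <<'E'
from h import *
show(); a=np.radians(17.9); t=np.array([np.cos(a),np.sin(a)]); n=np.array([-t[1],t[0]])
V=[]
for c in ('wrist','scene'):
    im,d,p,M=cam(c); P=cloud(d,p,M); V.append(im)
    T=P[...,:2]@t;N=P[...,:2]@n;Z=P[...,2]
    print(c)
    for nm,lo,hi in (('top',.1,.112),('step',.079,.09),('deck',.035,.045),('lip',.052,.057)):
        m=(abs(T-.58)<.17)&(abs(N+.179)<.07)&(Z>lo)&(Z<hi)
        if nm in('top','step'): m&=(abs(N+.179)<.04)&(T<.69)
        Q=P[m]
        if len(Q)>20: print(nm,len(Q),np.median(Z[m]).round(4),'T',np.percentile(T[m],[.5,2,98,99.5]).round(4),'N',np.percentile(N[m],[1,99]).round(4),cv2.minAreaRect((Q[:,:2]*1000).astype('float32'))[1:])
    np.savez(c+'5.npz',d=d,M=M,im=im)
cv2.imwrite('pics/c5.png',np.hstack([cv2.resize(V[0],(448,280)),cv2.resize(V[1][190:290,260:372],(314,280),interpolation=2)]))
E
```

```text
time: 18.0
eef_pos: [0.5684, -0.0046, 0.2891]
eef_rot: [0.487, -3.102, 0.008]
contact_force: [1.1, -0.0, -0.3]
opening: 0.0853
t 18.0 pos [ 0.5684 -0.0046  0.2891] F [ 1.1 -0.  -0.3] open 0.0853
Rm [[-0.952, -0.306, -0.001], [-0.306, 0.952, -0.005], [0.003, -0.005, -1.0]]
wrist
top 3011 0.1061 T [0.5544 0.5547 0.6173 0.6184] N [-0.2075 -0.1491] ((64.78740692138672, 60.074180603027344), 18.11435317993164)
step 935 0.0843 T [0.5482 0.5485 0.6865 0.6889] N [-0.2074 -0.149 ] ((141.17388916015625, 59.450469970703125), 17.905179977416992)
deck 10984 0.0403 T [0.4275 0.4298 0.6591 0.6885] N [-0.2364 -0.1226] ((279.7930603027344, 116.17356872558594), 17.724430084228516)
lip 1956 0.0547 T [0.5021 0.5057 0.6852 0.6963] N [-0.2315 -0.1273] ((204.85580444335938, 110.85499572753906), 17.902618408203125)
scene
top 444 0.1069 T [0.5557 0.5573 0.6828 0.6875] N [-0.2102 -0.1505] ((134.20706176757812, 63.41224670410156), 18.298816680908203)
step 315 0.085 T [0.5575 0.5617 0.6511 0.6881] N [-0.2115 -0.1504] ((132.45236206054688, 63.68818283081055), 22.989931106567383)
deck 1451 0.041 T [0.4289 0.4313 0.7345 0.7452] N [-0.2395 -0.1262] ((320.0419006347656, 117.84124755859375), 16.772518157958984)
lip 327 0.0548 T [0.5025 0.507  0.7432 0.7473] N [-0.2326 -0.1309] ((245.60977172851562, 112.46053314208984), 18.12409782409668)
```

View pics/c5.png

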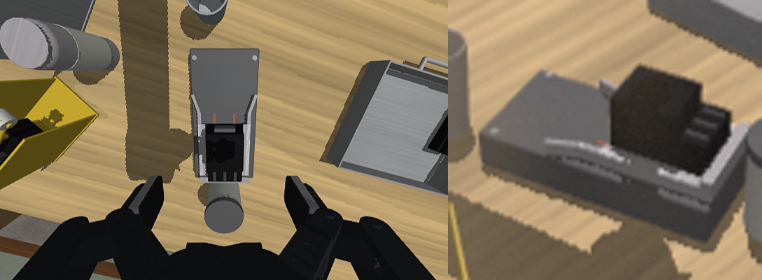

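The left view shows the pack seated in the shoe: tail at T = 0.5547, so its centre is 0.6027, against 0.602 expected from the rails and stop. It lies flat, with its top at 0.106. Next is the stainless switch.

```bash
python3 -m crank '[{"twist":[0,0,0.2],"linear":[0.02,-0.03,0],"jaw":1},{"twist":[0,0,0.4],"linear":[0.04,-0.06,0],"jaw":0},{"twist":[0,0,0.6],"linear":[0.065,-0.095,0],"jaw":-1},{"twist":[0,0,0.8],"linear":[0.085,-0.13,0],"jaw":-1},{"twist":[0,0,1],"linear":[0.107,-0.16,0],"jaw":-1},{"twist":[0,0,1],"linear":[0.13,-0.19,0],"jaw":-1},{"twist":[0,0,1],"linear":[0.15,-0.22,0],"jaw":-1},{"twist":[0,0,1],"linear":[0.17,-0.25,0],"jaw":-1}]' 30
python3 -c "
from h import *
show(); rel([.45,-.36,.28],np.radians(22))"
```

```text
time: 18.77
eef_pos: [0.4858, -0.2958, 0.2887]
eef_rot: [0.295, 3.126, -0.004]
contact_force: [0.8, 0.0, -0.1]
opening: 0.0007
t 18.77 pos [ 0.4858 -0.2958  0.2887] F [ 0.8  0.  -0.1] open 0.0007
Rm [[-0.982, 0.187, 0.001], [0.187, 0.982, -0.002], [-0.002, -0.002, -1.0]]
lin [ 0.0232 -0.0698  0.0088]
twist(full-scale) [-0.002  0.005  1.997]
```

```bash
python3 -m crank '[{"twist":[0,0,0.2],"linear":[0.01,-0.03,0.005],"jaw":-1},{"twist":[0,0,0.4],"linear":[0.02,-0.06,0.005],"jaw":-1},{"twist":[0,0,0.6],"linear":[0.023,-0.07,0.005],"jaw":-1},{"twist":[0,0,0.8],"linear":[0.023,-0.07,0.005],"jaw":-1},{"twist":[0,0,1],"linear":[0.023,-0.07,0.005],"jaw":-1},{"twist":[0,0,1],"linear":[0.023,-0.07,0.005],"jaw":-1},{"twist":[0,0,1],"linear":[0.023,-0.07,0.005],"jaw":-1},{"twist":[0,0,1],"linear":[0.023,-0.07,0.005],"jaw":-1}]'
python3 - <<'E'
from h import *
show(); im,d,p,M=cam('wrist'); np.savez('w6.npz',d=d,M=M,im=im); cv2.imwrite('pics/w6.png',im)
for n in ['roller_top','switch']:
    r=nets.spot_point(n,'wrist'); print(n,[(np.round(q['at']).tolist(),round(q['score'],2),at_z(p,M,q['at'],.148).round(3).tolist()) for q in r[:3]])
P=cloud(d,p,M)
m=(np.hypot(P[...,0]-.435,P[...,1]+.322)<.035)&(P[...,2]>.138)&(P[...,2]<.156); print(m.sum(),np.nanmedian(P[m],0).round(4),np.nanpercentile(P[m],[2,98],axis=0).round(4))
m&=(im.min(2)>90); print(m.sum(),np.nanmedian(P[m],0).round(4)); print(cv2.minAreaRect((P[m][:,:2]*1000).astype('float32')))
E
```

```text
time: 19.43
eef_pos: [0.4508, -0.3598, 0.2834]
eef_rot: [1.054, 2.958, -0.002]
contact_force: [-0.2, 0.6, 0.0]
opening: -0.0003
t 19.43 pos [ 0.4508 -0.3598  0.2834] F [-0.2  0.6  0. ] open -0.0003
Rm [[-0.775, 0.632, 0.001], [0.632, 0.775, -0.002], [-0.002, -0.001, -1.0]]
roller_top [([344.0, 151.0], 0.8, [0.436, -0.321, 0.148]), ([492.0, 298.0], 0.78, [0.651, -0.296, 0.148])]
switch [([235.0, 51.0], 0.97, [0.32, -0.339, 0.148]), ([438.0, 264.0], 0.77, [0.582, -0.318, 0.148])]
635 [ 0.4346 -0.32    0.1465] [[ 0.4243 -0.3319  0.1387]
 [ 0.4464 -0.3089  0.1491]]
573 [ 0.4347 -0.319   0.1467]
((435.87188720703125, -318.6923522949219), (22.458845138549805, 23.08955192565918), 80.45448303222656)
```

View pics/w6.png

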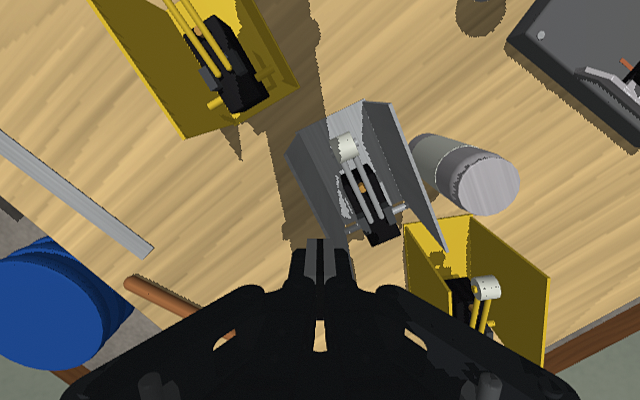

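The wrist view shows the stainless switch's white roller at (346,146), between grey cheeks and away from the yellow look-alikes. That puts it at (0.436, -0.320), top 0.148.

```bash
python3 -c "
from h import *
print(arm.tip_extent);rel([.436,-.320,.19])"
```

```text
0.019
lin [0.0367 0.0219 0.0936]
```

```bash
python3 -m crank '[{"twist":[0,0,0],"linear":[0.018,0.011,0],"jaw":-1},{"twist":[0,0,0],"linear":[0.037,0.022,0.01],"jaw":-1},{"twist":[0,0,0],"linear":[0.037,0.022,0.03],"jaw":-1},{"twist":[0,0,0],"linear":[0.037,0.022,0.05],"jaw":-1},{"twist":[0,0,0],"linear":[0.037,0.022,0.07],"jaw":-1},{"twist":[0,0,0],"linear":[0.037,0.022,0.085],"jaw":-1},{"twist":[0,0,0],"linear":[0.037,0.022,0.093],"jaw":-1},{"twist":[0,0,0],"linear":[0.037,0.022,0.093],"jaw":-1}]'
python3 -m crank '[{"twist":[0,0,0],"linear":[0,0,0.005],"jaw":-1},{"twist":[0,0,0],"linear":[0,0,0.01],"jaw":-1},{"twist":[0,0,0],"linear":[0,0,0.014],"jaw":-1},{"twist":[0,0,0],"linear":[0,0,0.017],"jaw":-1},{"twist":[0,0,0],"linear":[0,0,0.019],"jaw":-1},{"twist":[0,0,0],"linear":[0,0,0.019],"jaw":-1},{"twist":[0,0,0],"linear":[0,0,0.019],"jaw":-1},{"twist":[0,0,0],"linear":[0,0,0.019],"jaw":-1}]'
python3 -c "
from h import *
import cv2
show(); im,d,p,M=cam('scene'); cv2.imwrite('pics/c7.png',cv2.resize(im[170:330,110:270],(560,560),interpolation=2))"
```

```text
time: 20.25
eef_pos: [0.4349, -0.3191, 0.1888]
eef_rot: [-1.055, -2.958, 0.001]
contact_force: [-0.2, -1.6, 0.3]
opening: 0.0002
time: 20.92
eef_pos: [0.435, -0.3192, 0.1701]
eef_rot: [-1.056, -2.958, 0.001]
contact_force: [1.0, 0.6, 0.1]
opening: 0.0002
t 20.92 pos [ 0.435  -0.3192  0.1701] F [1.  0.6 0.1] open 0.0002
Rm [[-0.774, 0.633, -0.001], [0.633, 0.774, -0.0], [0.0, -0.001, -1.0]]
```

View pics/c7.png

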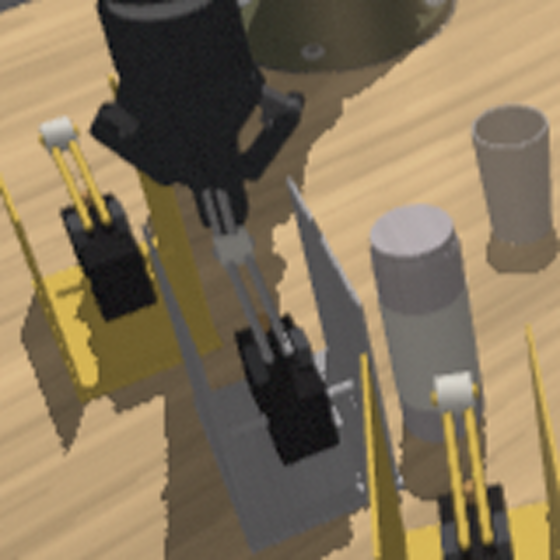

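The shut fingertips are directly above the roller (crop 233,245), clear of both cheeks. I'll press in small steps, watching the force.

```bash
python3 -m crank '[{"twist":[0,0,0],"linear":[0,0,0.001],"jaw":-1},{"twist":[0,0,0],"linear":[0,0,0.0025],"jaw":-1},{"twist":[0,0,0],"linear":[0,0,0.004],"jaw":-1},{"twist":[0,0,0],"linear":[0,0,0.006],"jaw":-1},{"twist":[0,0,0],"linear":[0,0,0.008],"jaw":-1},{"twist":[0,0,0],"linear":[0,0,0.010],"jaw":-1},{"twist":[0,0,0],"linear":[0,0,0.010],"jaw":-1},{"twist":[0,0,0],"linear":[0,0,0.010],"jaw":-1}]'
python3 -c "
from h import *
F=[]
for i in range(3):
    im,d,p,M=cam('scene'); F.append(arm.read_state()['contact_force'][2])
print(np.round(F,2)); show(); rel([.436,-.320,.1530])"
```

```text
time: 21.63
eef_pos: [0.4347, -0.3194, 0.1601]
eef_rot: [-1.056, -2.957, 0.001]
contact_force: [-3.7, 0.4, 4.8]
opening: 0.0
[5.25 4.81 4.64]
t 21.78 pos [ 0.4348 -0.3194  0.1602] F [-3.8  0.6  4.6] open -0.0
Rm [[-0.774, 0.633, -0.001], [0.633, 0.774, -0.001], [0.001, -0.001, -1.0]]
lin [-0.0013  0.0003  0.0072]
```

```bash
python3 -m crank '[{"twist":[0,0,0],"linear":[0,0,0.001],"jaw":-1},{"twist":[0,0,0],"linear":[0,0,0.002],"jaw":-1},{"twist":[0,0,0],"linear":[0,0,0.003],"jaw":-1},{"twist":[0,0,0],"linear":[0,0,0.004],"jaw":-1},{"twist":[0,0,0],"linear":[0,0,0.0045],"jaw":-1},{"twist":[0,0,0],"linear":[0,0,0.0045],"jaw":-1},{"twist":[0,0,0],"linear":[0,0,0.0045],"jaw":-1},{"twist":[0,0,0],"linear":[0,0,0.0045],"jaw":-1}]'
python3 -c "
from h import *
F=[]
for i in range(3):
    im,d,p,M=cam('scene'); F.append(arm.read_state()['contact_force'])
print(np.mean(F,0).round(2)); show(); rel([.436,-.320,.1525])"
```

```text
time: 22.45
eef_pos: [0.4344, -0.3193, 0.1558]
eef_rot: [-1.056, -2.957, 0.002]
contact_force: [-3.6, 1.9, 4.5]
opening: -0.0001
[-5.09  1.36  6.1 ]
t 22.6 pos [ 0.4344 -0.3193  0.1558] F [-5.6  1.8  6.1] open -0.0001
Rm [[-0.774, 0.633, -0.002], [0.633, 0.774, -0.0], [0.001, -0.002, -1.0]]
lin [-0.0017  0.0005  0.0033]
```

```bash
python3 - <<'E'
from h import *
im,d,p,M=cam('wrist'); np.savez('w8.npz',d=d,M=M,im=im); im2,d2,p2,M2=cam('scene'); np.savez('s8.npz',d=d2,M=M2,im=im2)
c=np.array([.436,-.32])
for nm,cn in (('w6','wrist'),('w8','wrist'),('scene5','scene'),('s8','scene')):
    z=np.load(nm+'.npz'); P=cloud(z['d'],viewer.camera_params(cn),z['M'])
    g=np.hypot(P[...,0]-c[0],P[...,1]-c[1])
    near=(g<.11)&(abs(P[...,1]-c[1]+.15*(P[...,0]-c[0]))<.02)&(P[...,2]>.10)&(P[...,2]<.155)&(z['im'].min(2)>70)
    print(nm,near.sum())
    for lo in np.arange(-.02,.09,.01):
        m=near&(P[...,0]-c[0]>lo)&(P[...,0]-c[0]<lo+.01)
        if m.sum()>3: print('  %.2f'%lo,m.sum(),np.percentile(P[m][:,2],[10,50,90]).round(4))
im=np.load('w8.npz')['im']; im2=np.load('s8.npz')['im']
cv2.imwrite('pics/c8.png',np.hstack([cv2.resize(im,(480,300)),cv2.resize(im2[200:300,140:240],(300,300),interpolation=2)]))
E
```

```text
w6 1475
  -0.02 59 [0.1372 0.1406 0.1434]
  -0.01 327 [0.1403 0.1466 0.1483]
  0.00 251 [0.1421 0.147  0.1484]
  0.01 124 [0.1332 0.1349 0.1418]
  0.02 120 [0.1307 0.1322 0.1335]
  0.03 114 [0.1276 0.1293 0.131 ]
  0.04 111 [0.1244 0.1266 0.128 ]
  0.05 101 [0.1219 0.1238 0.1254]
  0.06 99 [0.1193 0.121  0.1228]
  0.07 101 [0.1169 0.1187 0.1202]
  0.08 62 [0.115  0.1166 0.1199]
w8 1029
  -0.02 546 [0.1252 0.1309 0.15  ]
  -0.01 385 [0.1246 0.1335 0.1513]
  0.00 66 [0.1228 0.1283 0.1316]
  0.02 11 [0.1212 0.1225 0.123 ]
  0.03 19 [0.1205 0.1214 0.1221]
scene5 328
  -0.01 12 [0.142  0.1485 0.1496]
  0.00 65 [0.1371 0.1459 0.1497]
  0.01 41 [0.1344 0.1374 0.1458]
  0.02 24 [0.1309 0.134  0.1349]
  0.03 24 [0.1279 0.1305 0.1328]
  0.04 35 [0.1066 0.1269 0.1286]
  0.05 23 [0.116  0.1248 0.1267]
  0.06 25 [0.1203 0.1223 0.1249]
  0.07 28 [0.117  0.1196 0.1218]
  0.08 33 [0.1155 0.1191 0.1218]
s8 269
  -0.01 8 [0.1268 0.1293 0.1373]
  0.00 74 [0.1252 0.1333 0.1491]
  0.01 30 [0.124  0.1274 0.1439]
  0.02 18 [0.1236 0.1252 0.1269]
  0.03 22 [0.1214 0.1232 0.125 ]
  0.04 21 [0.107 0.122 0.124]
  0.05 21 [0.1185 0.1205 0.1224]
  0.06 16 [0.1178 0.1202 0.1211]
  0.07 15 [0.1167 0.1178 0.1191]
  0.08 32 [0.1149 0.1184 0.1208]
```

View pics/c8.png

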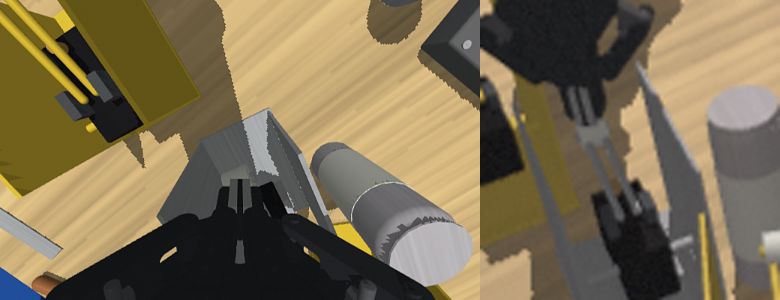

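The fitted lever-rod slope puts the lever at about 0.13–0.145 rad, right around the click and in agreement with the nominal 11.2 mm. Going 2.5 mm deeper gives about 0.16–0.175, safely below 0.21; then hold.

```bash
python3 -m crank '[{"twist":[0,0,0],"linear":[0,0,0.001],"jaw":-1},{"twist":[0,0,0],"linear":[0,0,0.002],"jaw":-1},{"twist":[0,0,0],"linear":[0,0,0.0025],"jaw":-1},{"twist":[0,0,0],"linear":[0,0,0.0025],"jaw":-1},{"twist":[0,0,0],"linear":[0,0,0.0025],"jaw":-1},{"twist":[0,0,0],"linear":[0,0,0.0025],"jaw":-1},{"twist":[0,0,0],"linear":[0,0,0.0025],"jaw":-1},{"twist":[0,0,0],"linear":[0,0,0.0025],"jaw":-1}]'
python3 - <<'E'
from h import *
show(); c=np.array([.436,-.32]); acc={}
F=[]
for k in range(4):
    im,d,p,M=cam('scene'); P=cloud(d,p,M); F.append(arm.read_state()['contact_force'])
    near=(abs(P[...,1]-c[1]+.15*(P[...,0]-c[0]))<.02)&(P[...,2]>.11)&(P[...,2]<.155)&(im.min(2)>70)
    for lo in (.02,.03,.04,.05,.06,.07):
        m=near&(P[...,0]-c[0]>lo)&(P[...,0]-c[0]<lo+.01); acc.setdefault(lo,[]).extend(P[m][:,2])
print({k:np.median(v).round(4) for k,v in acc.items()}, np.mean(F,0).round(2))
E
```

```text
time: 23.37
eef_pos: [0.4338, -0.3192, 0.1534]
eef_rot: [-1.055, -2.955, 0.002]
contact_force: [-4.7, 1.5, 6.5]
opening: 0.0002
t 23.37 pos [ 0.4338 -0.3192  0.1534] F [-4.7  1.5  6.5] open 0.0002
Rm [[-0.774, 0.633, -0.004], [0.633, 0.774, -0.0], [0.003, -0.002, -1.0]]
{0.02: np.float64(0.1236), 0.03: np.float64(0.122), 0.04: np.float64(0.1217), 0.05: np.float64(0.1202), 0.06: np.float64(0.1191), 0.07: np.float64(0.118)} [-5.02  1.57  6.58]
```

All estimates of the lever angle are 0.15–0.17: past the click and short of overtravel. I'll hold, then let go.

```bash
python3 -m crank '[{"twist":[0,0,0],"linear":[0,0,0.0003],"jaw":-1},{"twist":[0,0,0],"linear":[0,0,0.0003],"jaw":-1},{"twist":[0,0,0],"linear":[0,0,0.0003],"jaw":-1},{"twist":[0,0,0],"linear":[0,0,0.0003],"jaw":-1},{"twist":[0,0,0],"linear":[0,0,0.0003],"jaw":-1},{"twist":[0,0,0],"linear":[0,0,0.0003],"jaw":-1},{"twist":[0,0,0],"linear":[0,0,0.0003],"jaw":-1},{"twist":[0,0,0],"linear":[0,0,0.0003],"jaw":-1}]'
python3 -m crank '[{"twist":[0,0,0],"linear":[0,0,-0.005],"jaw":-1},{"twist":[0,0,0],"linear":[0,0,-0.012],"jaw":-1},{"twist":[0,0,0],"linear":[0,0,-0.02],"jaw":-1},{"twist":[0,0,0],"linear":[0,0,-0.04],"jaw":-1},{"twist":[0,0,0],"linear":[0,0,-0.07],"jaw":-1},{"twist":[0,0,0],"linear":[0,0,-0.1],"jaw":-1},{"twist":[0,0,0],"linear":[0,0,-0.12],"jaw":-1},{"twist":[0,0,0],"linear":[0,0,-0.12],"jaw":-1}]'
python3 - <<'E'
from h import *
show(); im,d,p,M=cam('scene'); P=cloud(d,p,M); c=np.array([.436,-.32])
near=(abs(P[...,1]-c[1]+.15*(P[...,0]-c[0]))<.02)&(P[...,2]>.11)&(P[...,2]<.155)&(im.min(2)>70)
print([np.median(P[near&(P[...,0]-c[0]>lo)&(P[...,0]-c[0]<lo+.01)][:,2]).round(4) for lo in (-.0,.02,.03,.05,.07)])
a=np.radians(17.9); t=np.array([np.cos(a),np.sin(a)]); n=np.array([-t[1],t[0]]); T=P[...,:2]@t;N=P[...,:2]@n
m=(P[...,2]>.1)&(P[...,2]<.112)&(abs(N+.179)<.04)&(T<.65)&(T>.5); print('pack tail T',np.percentile(T[m],[.5,2,98]).round(4))
cv2.imwrite('pics/c9.png',im)
E
```

```text
time: 24.23
eef_pos: [0.4338, -0.3192, 0.1534]
eef_rot: [-1.055, -2.955, 0.003]
contact_force: [-4.0, 0.8, 6.1]
opening: -0.0002
time: 24.9
eef_pos: [0.4366, -0.32, 0.2785]
eef_rot: [1.054, 2.955, -0.007]
contact_force: [-0.1, -0.5, 0.2]
opening: -0.0001
t 24.9 pos [ 0.4366 -0.32    0.2785] F [-0.1 -0.5  0.2] open -0.0001
Rm [[-0.774, 0.633, 0.002], [0.633, 0.774, -0.006], [-0.005, -0.003, -1.0]]
[np.float64(0.1463), np.float64(0.133), np.float64(0.1306), np.float64(0.1247), np.float64(0.1198)]
pack tail T [0.5564 0.557  0.6206]
```

View pics/c9.png

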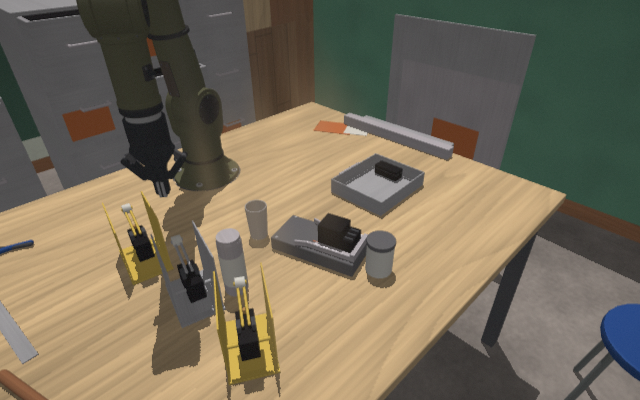

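```bash
python3 -c "
from workcell import arm
print(arm.job_done())"
```

```text
the job is handed in; nothing more can be done
None
```

I put the battery pack in the shoe, pressed and released the switch, and handed the job in at about 25 s of the 64 s allowed.

- **Pack:** I slid it in until the nose met the end stop (about 8 N), then backed off about 2.3 mm and let go. My last close measurement had it flat, with its centre at 0.6027 m along the rails. The stop and the rails put home at 0.602–0.6024 m, inside the catch's ±2 mm play in the groove.
- **Catch:** I couldn't see it directly. That it popped up is inferred from this position and from the drop in sliding force there.
- **Switch:** I pressed the stainless switch's roller to about 0.15–0.17 rad, past the click at 0.14 and below the 0.21 limit. It stayed there for about 1.3 s. After I let go, the lever returned to its starting height in the depth image.
- **Disagreement:** The pressing force read about 6.5 N, roughly 1 N above what that depth should give, with about 5 N sideways. I relied on the lever angle from the depth images, which agreed with the arm's own position. I could not hear or read the click itself.
- **Bystanders:** In the last picture the bit case, spray can, tub and cup appear to be where they were, and the arm is clear of everything.

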